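# Scrape the rusk bits off the sink board into the strainer

### The job

Clear all six rye rusk bits off the pine board into the steel strainer tray hung along one of its long edges, using the scraper block and never touching the bits with the fingers. The scraper is lying flat: before any wiping, stand it gently upright on its rubber edge on the board and let go of it; then take it again from straight above and wipe the bits over the edge with the rubber pressed firmly on the board, though without knocking or bearing down hard. At the end leave the scraper standing by itself on its rubber edge on the board, and do not disturb the tumbler, the salt shaker or the grater.

Things in the scene. Friction and masses are not known exactly. Their poses are not given: they have to be found in the camera images.
- board: Pine cutting board, fixed across the sink: 520 x 300 x 22 mm (x, y, z). Origin: centre of its underside, so its top face is 22 mm above the origin; x along its long side (away from the robot), y along its short side. Both long edges (y = +-150 mm) are open, without a lip.
- tray: Steel strainer tray with dark holes in its floor, fixed, hung in the sink along one long edge of the board, left or right: 280 x 140 x 58 mm, walls 4 mm. Origin: centre of its underside, level with the board's middle, axes parallel to the board's. Its rim is at the board's underside and its inner 15 mm lie under the board, so what goes over that edge drops in.
- drainer: Blue plastic cutlery drainer of the same size as the tray, with spoons in it, hung along the board's other long edge. Not for scraps.
- scraper: T-shaped scraper block, 30 mm thick, 180 g, lying flat on the near part of the board. Origin: centre of its underside as it lies, z up. Along its x: wooden grip from -35 to 15 mm, 56 mm wide in y; red wiping bar from 15 to 35 mm, 110 mm wide in y, ending in the black rubber wiping edge. Stood up for wiping, its x points straight down and it is 70 mm tall, grip on top.
- scraper_edge (a point): Centre of the scraper's black rubber wiping edge, a flat 110 x 30 mm face (x = 35, y = 0, z = 15 mm in the scraper's frame).
- scraper_grip (a point): Middle of the scraper's wooden grip (x = -14, y = 0, z = 15 mm in the scraper's frame).
- rusk0: Dark brown dry rye rusk bit, 22 x 18 x 11 mm, 10 g, loose on the middle of the board. Origin: centre of its underside.
- rusk1: Dark brown dry rye rusk bit, 22 x 16 x 11 mm, 10 g, loose on the middle of the board. Origin: centre of its underside.
- rusk2: Dark brown dry rye rusk bit, 18 x 18 x 11 mm, 10 g, loose on the middle of the board. Origin: centre of its underside.
- rusk3: Dark brown dry rye rusk bit, 18 x 16 x 11 mm, 10 g, loose on the middle of the board. Origin: centre of its underside.
- rusk4: Dark brown dry rye rusk bit, 20 x 18 x 11 mm, 10 g, loose on the middle of the board. Origin: centre of its underside.
- rusk5: Dark brown dry rye rusk bit, 20 x 16 x 11 mm, 10 g, loose on the middle of the board. Origin: centre of its underside.
- tumbler: Yellow plastic tumbler, 68 mm across, 90 mm tall, standing on the far end of the board. Origin: centre of its underside. Leave it alone.
- shaker: Glass salt shaker with chrome top, 38 mm across, 72 mm tall, standing on the far end of the board. Origin: centre of its underside. Leave it alone.
- grater: Small steel box grater, 42 x 56 x 85 mm with a black handle to 103 mm, standing on the far end of the board. Origin: centre of its underside. Leave it alone.

How it is judged:
On the way, in this order (a step that is already met when the one before it is completed fails the run):
1. the scraper stands on the board by itself, upright on its rubber edge (within 10 degrees) and let go, with all six rusk bits still on the board (angle between scraper's own x axis and vertical above 2.97 rad and z of scraper_edge in the frame of board between 0.016 and 0.029 m and contact force between the fingers and scraper below 0.1 N and linear speed of scraper below 0.02 m/s and angular speed of scraper below 0.2 rad/s and x of scraper_edge in the frame of board between -0.26 and 0.26 m and y of scraper_edge in the frame of board between -0.15 and 0.15 m and z of each of rusk0, rusk1, rusk2, rusk3, rusk4, rusk5 in the frame of board above 0.015 m), for 0.2 s.
2. the scraper, held by a hand that points straight down (within 30 degrees), moves over the board with its rubber edge pressed on it with more than 4 N (contact force between the fingers and scraper above 2 N and angle between the grasp point's own z axis and vertical above 2.6 rad and contact force between scraper and board above 4 N and linear speed of scraper above 0.02 m/s and angle between scraper's own x axis and vertical above 2.85 rad), for 0.2 s.
At the end, for the whole second after the job is handed in: All six rusk bits lie at rest inside the tray; the scraper stands on the board by itself, upright on its rubber edge (within 10 degrees), at rest and let go (x of rusk0 in the frame of tray between -0.14 and 0.14 m and y of rusk0 in the frame of tray between -0.07 and 0.07 m and z of rusk0 in the frame of tray between 0 and 0.055 m and linear speed of each of rusk0, rusk1, rusk2, rusk3, rusk4, rusk5 below 0.03 m/s and x of rusk1 in the frame of tray between -0.14 and 0.14 m and y of rusk1 in the frame of tray between -0.07 and 0.07 m and z of rusk1 in the frame of tray between 0 and 0.055 m and x of rusk2 in the frame of tray between -0.14 and 0.14 m and y of rusk2 in the frame of tray between -0.07 and 0.07 m and z of rusk2 in the frame of tray between 0 and 0.055 m and x of rusk3 in the frame of tray between -0.14 and 0.14 m and y of rusk3 in the frame of tray between -0.07 and 0.07 m and z of rusk3 in the frame of tray between 0 and 0.055 m and x of rusk4 in the frame of tray between -0.14 and 0.14 m and y of rusk4 in the frame of tray between -0.07 and 0.07 m and z of rusk4 in the frame of tray between 0 and 0.055 m and x of rusk5 in the frame of tray between -0.14 and 0.14 m and y of rusk5 in the frame of tray between -0.07 and 0.07 m and z of rusk5 in the frame of tray between 0 and 0.055 m and angle between scraper's own x axis and vertical above 2.97 rad and z of scraper_edge in the frame of board between 0.016 and 0.029 m and contact force between the fingers and scraper below 0.1 N and linear speed of scraper below 0.02 m/s and angular speed of scraper below 0.2 rad/s and x of scraper_edge in the frame of board between -0.26 and 0.26 m and y of scraper_edge in the frame of board between -0.15 and 0.15 m); the robot touches nothing.
It fails at once if a finger touches a rusk bit (contact force between the fingers and rusk0 above 0.3 N or contact force between the fingers and rusk1 above 0.3 N or contact force between the fingers and rusk2 above 0.3 N or contact force between the fingers and rusk3 above 0.3 N or contact force between the fingers and rusk4 above 0.3 N or contact force between the fingers and rusk5 above 0.3 N).
It fails at once if the scraper is pressed or knocked on the board with more than 100 N (contact force between scraper and board above 100 N).
It fails at once if the tumbler is moved more than 25 mm or tipped (distance of tumbler from where it was at the start of the episode above 0.025 m or angle between tumbler's own z axis and vertical above 0.3 rad).
It fails at once if the shaker is moved more than 25 mm or tipped (distance of shaker from where it was at the start of the episode above 0.025 m or angle between shaker's own z axis and vertical above 0.3 rad).
It fails at once if the grater is moved more than 25 mm or tipped (distance of grater from where it was at the start of the episode above 0.025 m or angle between grater's own z axis and vertical above 0.3 rad).
It also fails if it takes over 67 s, if anything falls off the work surface, if the arm or the gripper's body presses on something with over 40 N, if the wrist force passes 120 N, or if a joint passes its speed limit or range.

### The arm

A 6-joint arm with a two-finger parallel gripper is mounted at the origin on the work surface. World frame = base frame: x ahead of the robot, y to its left, z up, the work surface at z = 0. Lengths are in m, angles in rad, forces in N, time in s.
With the tool pointing down it reaches from about 0.35 to 0.875 m from the base axis. Payload 4.2 kg.
Tool frame: the origin (TCP) lies on the centre line of the jaws, within the pads' length; the fingertips stand 11 mm ahead of it and the grasp point (between the pads) lies 8 mm behind it; z points along the fingers, y is the line along which they close (so a half turn about z gives the same grasp; the last joint's range is limited). The gripper opens to 85 mm and grips with 20 to 120 N. Pads are 22 mm wide; open, the fingers measure 114 mm over their backs; the gripper's body (76 mm by 85 mm) begins 54 mm behind the grasp point. The pads swing forward as they close: fully open they stand 13 mm farther back than shut.
Start: joints at [1.444, 0.385, 0.008, 0, -1.194, -0.259], TCP at [0.235, 0.579, 0.242] pointing down, gripper open.
Joint ranges: [-3.14, 3.14], [-1.21, 2.06], [-1.07, 1.41], [-3.16, 2.05], [-2.99, -0.16], [-3.1, 3.1]. Speed limits (rad/s): [2.79, 2.79, 3.14, 3.14, 3.14, 3.14].

### API

Orientations are given as [roll, pitch, yaw] about the fixed x, y, z axes, in that order (R = Rz(yaw) Ry(pitch) Rx(roll)).
In Python, from rig import monitor, grab_frame, camera_params, bot, nets gives the robot as it stands.
- The arm moves only by the shell command python3 -m inch 'ROWS'. ROWS is JSON, a list of rows, each a list of 3 entries, a list of its own where there are three numbers: the gripper command: -1 is fully open, 1 is shut, values between are in proportion, then the shift along the world's x, y, z in mm, then the turn about the world's z in rad. In form: [[jaw, [x, y, z], twist], ...]. A call has exactly 10 rows; each row shifts and turns the commanded pose from where the row before left it; what a row does not reach is not made up. A row lasts 1/8 s, in which the tool goes at most 62.5 mm and 10.7 degrees, less where a joint would pass 70% of its speed; a pose out of reach is approached as far as the arm can. A call is refused whole if a number of a shift passes 62.5 or a number of a turn 0.188, either way. A call with a gripper value outside its range is refused whole. The fingers move at their own pace and stop on an object; the grip force is fixed at half the most. Time passes only in rows, so rows that do not move let the fingers close, or fill a call up. It gives the time, the measured TCP pose, the force, the opening and the grip force at its end, in the units of the state.
- monitor.sense(): the state, without advancing time (a new reading comes with each control period).
- grab_frame(name): name is "scene" or "side" or "wrist"; returns the picture (420x560x3 uint8, red, green, blue); there is no depth.
- camera_params(name): a dict with "mtx" (3x3 intrinsics, pixels), "R" (3x3) and "t" (3): a world point X has camera coordinates R X + t. Camera axes: x right, y down, z forward; pixel columns grow to the right and rows downward; lengths in m; the calibration is good to about 2 mm. A picture is of the moment at which its call begins: read the wrist's pose just before it. camera_params takes no time and is no camera call; for the wrist camera it gives the pose at the moment of the call.
- bot.close_job(): hands the job in; it is judged then, once.
Trained networks look in the newest picture that a camera, given by its name, has taken for a name from the list of things; names that differ only in an ending like _2 or _b are one class to them, and where a whole thing is asked for, a point or a joint stands for the part that bears it (a point fixed in the world has none). Each returns a list of dicts, best first, with "conf" (0 to 1); they miss things now and then, are a little off and sometimes report something else, mostly with a low value. They report only what shows in the picture. A call takes as long as a camera call.
- nets.masks_of(query, camera): "mask" (420x560 bool, what is visible of it) and "at" ([column, row] as shares, 0 to 1, of the picture: columns of its width, rows of its height, amid what is visible of it).
- nets.pinpoint(query, camera): "at" ([column, row] as shares, 0 to 1, of the picture: columns of its width, rows of its height: a listed point, or the origin of a listed thing).
The state is a dict: "t": time; "qpos": joint angles; "joint_vel": joint speeds; "joint_torque": joint torques, N m; "tcp_pos": TCP position; "ee_rot": TCP orientation; "ft_force": force on the tool from outside, world axes, zero at the start; "torque": the same for the moment, N m; "opening": finger opening in m; "grip_force": force on a finger pad.
Only numpy, scipy, OpenCV 4.12 (cv2) and the standard library are available. Lean on these libraries where they do the work, as an engineer would, in place of code of your own. Each camera call takes 0.05 s, during which the arm holds its last target. There are 200 camera calls.

## Working session

There is one attempt and no reset: what is moved stays moved. The work goes in short steps, Python scripts to look and compute and a shell command to move; the robot and the scene stay as the last step left them, time stands still between calls to the robot, and variables do not carry over. Pictures are saved under pics/ and viewed, at most 10 in all, crops included, and the job is handed in when it is done.

```bash
mkdir -p pics
cat > h.py <<'E'
import numpy as np, cv2
from rig import monitor, grab_frame, camera_params, bot, nets
def snap(c,f=None):
    P=camera_params(c); im=grab_frame(c)
    if f: cv2.imwrite('pics/'+f,im[:,:,::-1])
    return P,im
def ray(P,at,z):
    uv=np.array([at[0]*560,at[1]*420,1]); R=np.array(P['R']);t=np.array(P['t'])
    d=R.T@np.linalg.solve(np.array(P['mtx']),uv); o=-R.T@t
    return o+d*(z-o[2])/d[2]
def proj(P,X):
    p=np.array(P['mtx'])@(np.array(P['R'])@np.array(X)+np.array(P['t'])); return p[:2]/p[2]
E
python3 - <<'E'
from h import *
s=monitor.sense();print({k:np.round(v,3) for k,v in s.items()})
ims=[]
for c in ['scene','side']:
    P,im=snap(c,c+'0.png')
    print(c,'cam at',np.round(-np.array(P['R']).T@P['t'],3))
    for q in ['board','tray','drainer','scraper','scraper_edge','scraper_grip','tumbler','shaker','grater','rusk0']:
        r=nets.pinpoint(q,c)
        print(q,[(np.round(np.array(d['at'])*[560,420],1).tolist(),round(d['conf'],2)) for d in r[:7]])
E
```

```text
{'t': np.float64(0.0), 'qpos': array([ 1.444e+00,  3.860e-01,  7.000e-03, -1.000e-03, -1.194e+00,
       -2.590e-01]), 'joint_vel': array([ 0.001,  0.001,  0.   , -0.001,  0.002, -0.002]), 'joint_torque': array([-0.0000e+00, -3.9229e+01,  1.8840e+01,  4.1860e+00, -5.0000e-03,
        0.0000e+00]), 'tcp_pos': array([0.235, 0.579, 0.241]), 'ee_rot': array([ 3.139, -0.   , -0.386]), 'ft_force': array([ 0.719, -0.696, -0.593]), 'torque': array([0.003, 0.03 , 0.025]), 'grip_force': np.float64(0.0), 'opening': np.float64(0.085)}
scene cam at [0.827 0.388 0.494]
board [([277.4, 227.1], 0.59)]
tray [([345.5, 351.5], 0.96)]
drainer [([234.3, 175.4], 0.71)]
scraper [([335.9, 171.4], 0.87), ([141.9, 259.4], 0.44), ([276.2, 223.3], 0.42)]
scraper_edge [([358.4, 157.3], 0.67)]
scraper_grip [([331.0, 168.5], 0.68)]
tumbler [([127.4, 220.3], 0.91), ([241.9, 248.8], 0.48)]
shaker [([143.6, 259.8], 0.86), ([218.6, 204.3], 0.42), ([242.0, 247.6], 0.25)]
grater [([154.7, 318.8], 0.78)]
rusk0 [([220.6, 205.3], 0.74), ([261.2, 194.1], 0.53), ([305.4, 227.7], 0.51), ([245.1, 249.5], 0.49), ([286.1, 207.7], 0.43), ([231.4, 229.1], 0.43)]
side cam at [0.586 0.61  0.424]
board [([298.0, 217.1], 0.7)]
tray [([273.8, 320.1], 0.93)]
drainer []
scraper [([369.1, 207.0], 0.8), ([196.2, 195.6], 0.41)]
scraper_edge [([384.0, 203.6], 0.74), ([207.3, 172.2], 0.3)]
scraper_grip [([385.1, 203.2], 0.75), ([362.4, 194.7], 0.63)]
tumbler [([210.2, 172.8], 0.88)]
shaker [([197.0, 191.1], 0.95)]
grater [([173.7, 219.6], 0.56)]
rusk0 [([300.6, 189.7], 0.66), ([258.9, 201.9], 0.61), ([305.7, 223.6], 0.6), ([305.4, 204.3], 0.53), ([264.2, 186.9], 0.41), ([254.7, 214.5], 0.4)]
```

View pics/scene0.png

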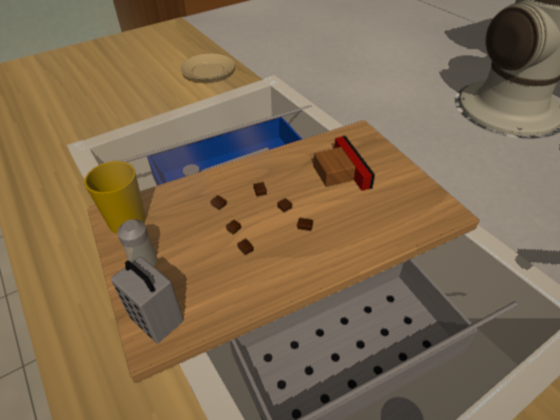

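View pics/side0.png

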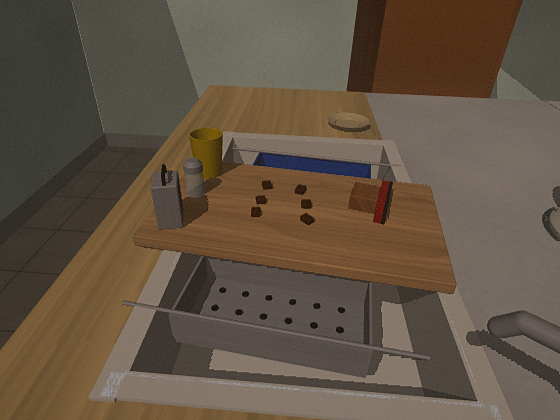

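The tray is on the board's near-camera side (+y, left), and the drainer is on the far side. The scraper lies at the near end with its red bar towards the robot, about (345,167) in scene. The rusks are around (260,220). Next I'll fit the board pose, then the rest.

```bash
cat > fit.py <<'E'
from h import *
from scipy.optimize import least_squares
Ps={c:camera_params(c) for c in ['scene','side']}
# corners of top face (board coords) -> pixels
obs=[('scene',(-.26,-.15),(365,122)),('scene',(-.26,.15),(477,219)),('scene',(.26,.15),(136,374)),
     ('side',(-.26,-.15),(432,184)),('side',(-.26,.15),(455,283)),('side',(.26,.15),(137,242))]
def W(p,b): 
    c,s=np.cos(p[3]),np.sin(p[3]); return np.array([p[0]+c*b[0]-s*b[1],p[1]+s*b[0]+c*b[1],p[2]])
f=lambda p:np.concatenate([proj(Ps[c],W(p,b))-px for c,b,px in obs])
r=least_squares(f,[.5,.2,.02,0],loss='soft_l1');p=r.x
print('board top',p,np.round(f(p),1))
z=p[2]
R=np.array([[np.cos(p[3]),np.sin(p[3])],[-np.sin(p[3]),np.cos(p[3])]])
tob=lambda X:R@(X[:2]-p[:2])
for q,h in [('scraper',0),('scraper_edge',.015),('scraper_grip',.015),('tumbler',0),('shaker',0),('grater',0),('rusk0',0.0)]:
    for c in Ps:
        snap(c)
        for d in nets.pinpoint(q,c)[:6 if q=='rusk0' else 1]:
            X=ray(Ps[c],d['at'],z+h); print(q,c,np.round(X,3),'board',np.round(tob(X),3),round(d['conf'],2))
# scraper yaw from mask top-face
snap('scene'); m=nets.masks_of('scraper','scene')[0]['mask']
cnt=max(cv2.findContours(m.astype(np.uint8),0,1)[0],key=cv2.contourArea)
pts=np.array([ray(Ps['scene'],(q[0][0]/560,q[0][1]/420),z+.03)[:2] for q in cnt])
print('mask rect (z top)',cv2.minAreaRect((pts*1000).astype(np.float32)))
E
python3 fit.py
```

```text
board top [ 0.57743028  0.00149934  0.0167409  -0.11370063] [-2.6 -1.8  0.1  0.1 -0.2  0.1 -1.3  2.8  3.6  3.   0.2 -3.3]
scraper scene [ 0.438 -0.032  0.017] board [-0.135 -0.049] 0.8
scraper side [ 0.446 -0.018  0.017] board [-0.128 -0.035] 0.91
scraper_edge scene [ 0.406 -0.016  0.032] board [-0.168 -0.037] 0.62
scraper_edge side [ 0.417 -0.019  0.032] board [-0.157 -0.039] 0.72
scraper_grip scene [ 0.462 -0.027  0.032] board [-0.111 -0.041] 0.65
scraper_grip side [ 0.458 -0.047  0.032] board [-0.113 -0.062] 0.59
tumbler scene [ 0.778 -0.11   0.017] board [ 0.212 -0.088] 0.96
tumbler side [ 0.788 -0.116  0.017] board [ 0.222 -0.093] 0.95
shaker scene [ 0.788 -0.026  0.017] board [ 0.212 -0.004] 0.66
shaker side [ 0.785 -0.031  0.017] board [ 0.21  -0.008] 0.93
grater scene [0.809 0.067 0.017] board [0.222 0.091] 0.58
grater side [0.814 0.064 0.017] board [0.228 0.089] 0.67
rusk0 scene [0.56  0.047 0.017] board [-0.022  0.044] 0.74
rusk0 scene [ 0.573 -0.051  0.017] board [ 0.002 -0.053] 0.69
rusk0 scene [ 0.645 -0.07   0.017] board [ 0.075 -0.063] 0.68
rusk0 scene [0.659 0.032 0.017] board [0.077 0.039] 0.53
rusk0 scene [ 0.563 -0.001  0.017] board [-0.014 -0.005] 0.5
rusk0 scene [ 0.65  -0.009  0.017] board [ 0.073 -0.002] 0.49
rusk0 side [ 0.657 -0.08   0.017] board [ 0.088 -0.072] 0.65
rusk0 side [0.565 0.041 0.017] board [-0.016  0.037] 0.61
rusk0 side [ 0.664 -0.026  0.017] board [ 0.09  -0.018] 0.52
rusk0 side [ 0.583 -0.078  0.017] board [ 0.015 -0.079] 0.49
rusk0 side [ 0.563 -0.019  0.017] board [-0.012 -0.022] 0.4
rusk0 side [0.658 0.026 0.017] board [0.077 0.033] 0.4
mask rect (z top) ((448.1986999511719, -13.6207275390625), (137.4460906982422, 85.86270904541016), 73.5240249633789)
```

```bash
python3 -m inch '[[-1,[20,-58,5],0.03],[-1,[20,-58,5],0.03],[-1,[20,-58,5],0.03],[-1,[20,-58,5],0.03],[-1,[20,-58,5],0.03],[-1,[20,-58,5],0.03],[-1,[20,-58,5],0.03],[-1,[20,-58,5],0.03],[-1,[20,-58,5],0.03],[-1,[20,-58,0],0]]'
python3 - <<'E'
from h import *
print(np.round(monitor.sense()['tcp_pos'],4),monitor.sense()['ee_rot'])
P,im=snap('wrist','w1.png'); print(np.round(-np.array(P['R']).T@P['t'],3))
E
```

```text
t: 3.85
tcp_pos: [0.4357, -0.0029, 0.2884]
ee_rot: [-3.141, -0.003, -0.115]
ft_force: [1.2, 0.6, -1.5]
opening: 0.0856
grip_force: 0.0
[ 0.4357 -0.0029  0.2884] [-3.14057815e+00 -2.57791333e-03 -1.15167453e-01]
[ 0.519 -0.013  0.42 ]
```

View pics/w1.png

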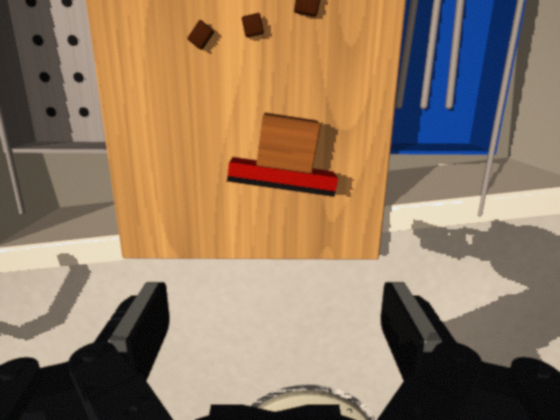

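The wrist view shows the board's near edge from (122,257) to (380,260). The scraper grip is at (289,142), and the bar's black edge runs from (229,182) to (336,194). I'll refine the board height and scraper pose.

```bash
cat > fit2.py <<'E'
from h import *
from scipy.optimize import least_squares
P=camera_params('wrist'); S={c:camera_params(c) for c in['scene','side']}; S['wrist']=P
obs=[('scene',(-.26,-.15),(365,122)),('scene',(-.26,.15),(477,219)),('scene',(.26,.15),(136,374)),
     ('side',(-.26,-.15),(432,184)),('side',(-.26,.15),(455,283)),('side',(.26,.15),(137,242)),
     ('wrist',(-.26,.15),(122,257)),('wrist',(-.26,-.15),(380,259))]
def W(p,b): 
    c,s=np.cos(p[3]),np.sin(p[3]); return np.array([p[0]+c*b[0]-s*b[1],p[1]+s*b[0]+c*b[1],p[2]])
f=lambda p:np.concatenate([proj(S[c],W(p,b))-px for c,b,px in obs])
p=least_squares(f,[.5,.2,.02,0],loss='soft_l1').x
print('board top',np.round(p,4),np.round(f(p),1))
f2=lambda p:f(p)[-4:]
g=least_squares(f2,p).x; print('wrist only',np.round(g,4))
# scraper
z=p[2]+.03
o2=[((.035,.055),(337,194)),((.035,-.055),(228,182)),((-.035,.028),(320,122)),((-.035,-.028),(265,113))]
h=lambda q:np.concatenate([proj(P,W([q[0],q[1],q[3],q[2]],b))-px for b,px in o2])
q=least_squares(h,[.44,-.03,3.1,z]).x; print('scraper x,y,yaw,ztop',np.round(q,4),np.round(h(q),1))
# triangulate rusks / others via scene+side
for name in ['rusk0','tumbler','shaker']:
    D={}
    for c in['scene','side']:
        snap(c); D[c]=[np.array(d['at'])*[560,420] for d in nets.pinpoint(name,c) if d['conf']>.35][:6]
    for a in D['scene']:
        best=min(((lambda r:(r.cost,r.x))(least_squares(lambda X:np.r_[proj(S['scene'],X)-a,proj(S['side'],X)-b],[.6,0,.02])) for b in D['side']),key=lambda t:t[0])
        X=best[1];c,s=np.cos(p[3]),np.sin(p[3]);d=X[:2]-p[:2]
        print(name,np.round(X,3),'board',np.round([c*d[0]+s*d[1],-s*d[0]+c*d[1]],3),'cost',round(best[0],2))
E
python3 fit2.py
```

```text
board top [ 0.5786  0.0015  0.0171 -0.115 ] [-2.8 -1.7 -0.2  0.4 -1.5  0.3 -1.7  2.7  2.8  2.9 -0.5 -3.6  5.   4.5
 -1.2  0.5]
wrist only [ 0.5858 -0.0026  0.0258 -0.1324]
scraper x,y,yaw,ztop [ 0.4496 -0.0235  2.8937  0.0536] [-0.6  0.3  0.7 -0.7  1.6 -0.6 -1.6  0.9]
rusk0 [0.633 0.143 0.15 ] board [0.038 0.146] cost 0.94
rusk0 [ 0.563 -0.077 -0.016] board [-0.006 -0.08 ] cost 5.47
rusk0 [0.663 0.042 0.031] board [0.079 0.05 ] cost 0.04
rusk0 [ 0.654 -0.052  0.035] board [ 0.081 -0.044] cost 0.22
rusk0 [ 0.659 -0.004  0.025] board [0.08  0.004] cost 1.72
rusk0 [0.701 0.285 0.217] board [0.089 0.296] cost 753.68
tumbler [ 0.782 -0.095  0.034] board [ 0.213 -0.073] cost 1.14
shaker [ 0.784 -0.028  0.024] board [ 0.207 -0.006] cost 0.25
```

```bash
python3 -m inch '[[-1,[14,-9,-30],-0.044],[-1,[14,-9,-30],-0.044],[-1,[13,-9,-30],-0.045],[-1,[0,0,-30],0],[-1,[0,0,-30],0],[-1,[0,0,-30],0],[-1,[0,0,-25],0],[-1,[0,0,-20],0],[-1,[0,0,-15],0],[-1,[0,0,-8],0]]'
python3 -m inch '[[-0.7,[0,0,0],0],[-0.4,[0,0,0],0],[-0.31,[0,0,0],0],[-0.31,[0,0,0],0],[-0.31,[0,0,0],0],[-0.3,[0,0,0],0],[-0.29,[0,0,0],0],[-0.28,[0,0,0],0],[-0.28,[0,0,0],0],[-0.28,[0,0,0],0]]'
python3 - <<'E'
from h import *
P,im=snap('wrist','w2.png')
E
```

```text
t: 5.75
tcp_pos: [0.476, -0.0276, 0.0386]
ee_rot: [3.141, 0.001, -0.248]
ft_force: [0.3, -1.1, 0.5]
opening: 0.0856
grip_force: 0.0
t: 7.0
tcp_pos: [0.4772, -0.0276, 0.0405]
ee_rot: [-3.14, -0.002, -0.248]
ft_force: [-1.7, 2.7, 7.9]
opening: 0.0552
grip_force: 44.2
```

View pics/w2.png

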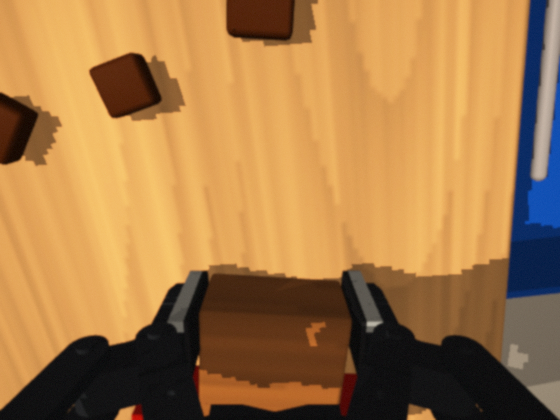

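The pads hold the far end of the grip (about (275,310)) and the rusks are well clear. Next I'll loosen the grip and lift, so the heavy bar can swing down.

```bash
python3 -m inch '[[-0.295,[0,0,1],0],[-0.3,[0,0,1],0],[-0.3,[0,0,6],0],[-0.3,[0,0,8],0],[-0.3,[0,0,8],0],[-0.3,[0,0,8],0],[-0.3,[0,0,8],0],[-0.3,[0,0,8],0],[-0.3,[0,0,8],0],[-0.3,[0,0,4],0]]'
python3 - <<'E'
from h import *
P,im=snap('side','s2.png')
P,im2=snap('wrist')
cv2.imwrite('pics/c2.png',np.hstack([cv2.resize(im[120:290,280:480],(400,340)),cv2.resize(im2,(400,340))])[:,:,::-1])
E
```

```text
t: 8.3
tcp_pos: [0.4764, -0.0279, 0.0999]
ee_rot: [-3.141, -0.001, -0.249]
ft_force: [-1.1, 0.1, -1.6]
opening: 0.0556
grip_force: 36.9
```

View pics/c2.png

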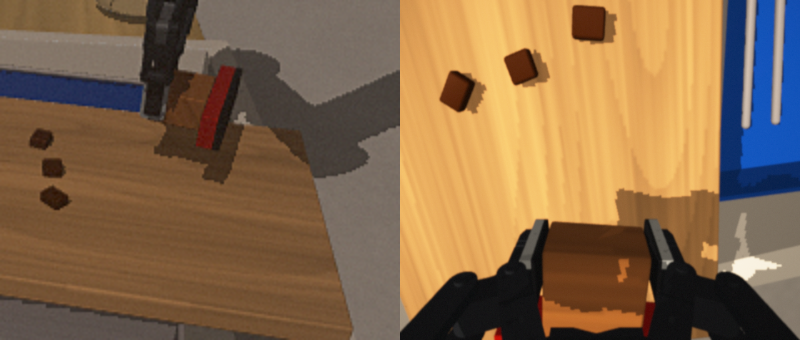

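It lifted almost flat, because the pads still carry its moment. I'll lower it close to the board and loosen in fine steps.

```bash
python3 -m inch '[[-0.3,[0,0,-15],0],[-0.3,[0,0,-15],0],[-0.3,[0,0,-12],0],[-0.3,[0,0,-6],0],[-0.31,[0,0,0],0],[-0.315,[0,0,0],0],[-0.32,[0,0,0],0],[-0.325,[0,0,0],0],[-0.33,[0,0,0],0],[-0.33,[0,0,0],0]]'
python3 - <<'E'
from h import *
P,im=snap('side')
cv2.imwrite('pics/c3.png',cv2.resize(im[130:270,300:460],(640,560))[:,:,::-1])
E
```

```text
t: 9.65
tcp_pos: [0.4764, -0.0279, 0.0516]
ee_rot: [-3.141, -0.001, -0.249]
ft_force: [-0.1, 0.5, 0.3]
opening: 0.0569
grip_force: 0.0
```

View pics/c3.png

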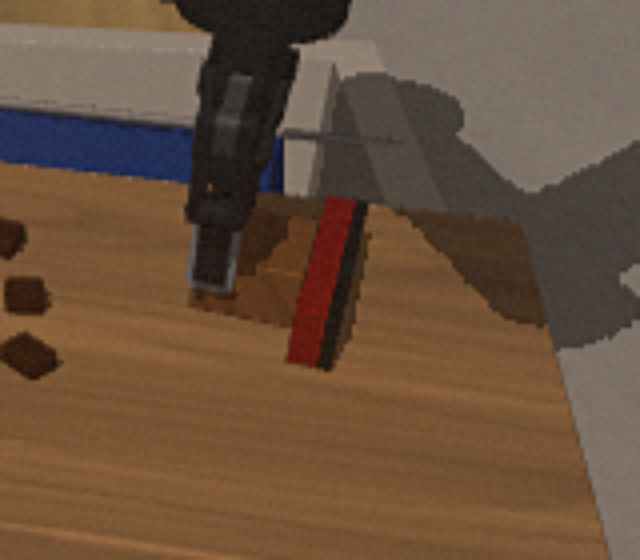

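It is back down flat and undamaged, with the grip still between the fingers. A smaller pad overlap would resist turning less, so I'll hold only the top end corner, more lightly.

```bash
python3 -m inch '[[-0.37,[0,0,0],0],[-0.37,[5,-1,1],0],[-0.37,[5,-1,1],0],[-0.37,[0,0,0],0],[-0.33,[0,0,0],0],[-0.31,[0,0,0],0],[-0.305,[0,0,0],0],[-0.305,[0,0,0],0],[-0.305,[0,0,0],0],[-0.305,[0,0,0],0]]'
python3 -m inch '[[-0.305,[0,0,5],0],[-0.305,[0,0,5],0],[-0.305,[0,0,5],0],[-0.305,[0,0,5],0],[-0.305,[0,0,5],0],[-0.305,[0,0,0],0],[-0.305,[0,0,0],0],[-0.305,[0,0,0],0],[-0.305,[0,0,0],0],[-0.305,[0,0,0],0]]'
python3 - <<'E'
from h import *
P,im=snap('side')
P,im2=snap('wrist')
cv2.imwrite('pics/c4.png',np.hstack([cv2.resize(im[130:270,300:460],(400,340)),cv2.resize(im2,(400,340))])[:,:,::-1])
E
```

```text
t: 10.95
tcp_pos: [0.486, -0.03, 0.0533]
ee_rot: [3.141, 0.0, -0.249]
ft_force: [0.4, -0.8, 0.7]
opening: 0.0559
grip_force: 5.2
t: 12.2
tcp_pos: [0.4864, -0.0299, 0.0784]
ee_rot: [-3.141, -0.0, -0.249]
ft_force: [2.3, 0.3, -0.3]
opening: 0.0558
grip_force: 5.1
```

View pics/c4.png

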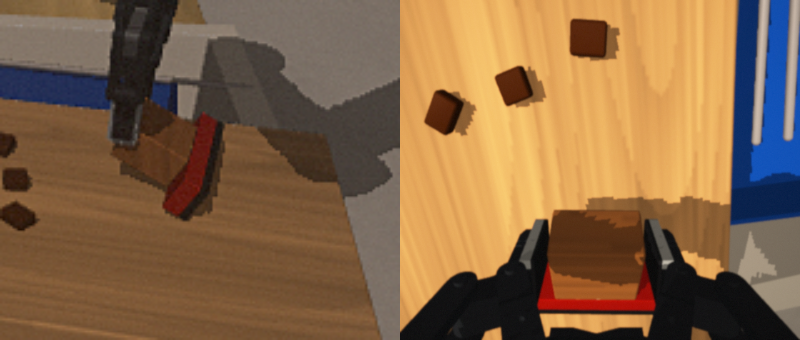

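It pivots now: the bar drops while the grip end rises. I'll keep lifting.

```bash
python3 -m inch '[[-0.305,[0,0,4],0],[-0.305,[0,0,4],0],[-0.305,[0,0,4],0],[-0.305,[0,0,4],0],[-0.305,[0,0,4],0],[-0.305,[0,0,4],0],[-0.305,[0,0,4],0],[-0.305,[0,0,4],0],[-0.305,[0,0,0],0],[-0.305,[0,0,0],0]]'
python3 - <<'E'
from h import *
P,im=snap('side')
P,im2=snap('wrist')
cv2.imwrite('pics/c5.png',np.hstack([cv2.resize(im[130:270,300:460],(400,340)),cv2.resize(im2,(400,340))])[:,:,::-1])
E
```

```text
t: 13.55
tcp_pos: [0.486, -0.03, 0.1102]
ee_rot: [3.142, 0.0, -0.249]
ft_force: [-0.1, -1.9, -1.8]
opening: 0.0555
grip_force: 4.9
```

View pics/c5.png

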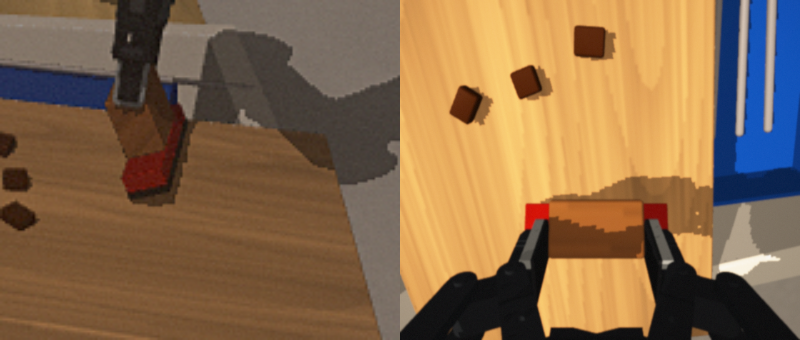

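It's close to upright. I'll lower gently and drift towards the bar so it seats on the rubber; the loose grip limits the force.

```bash
python3 -m inch '[[-0.305,[0,0,-3],0],[-0.305,[0,0,-3],0],[-0.305,[0,0,-3],0],[-0.305,[-1,0,-3],0],[-0.305,[-1,0,-2],0],[-0.305,[-1,0,-2],0],[-0.305,[-1,0,-2],0],[-0.305,[-1,0,-2],0],[-0.305,[0,0,0],0],[-0.305,[0,0,0],0]]'
python3 - <<'E'
from h import *
P,im=snap('side')
P,im2=snap('wrist')
cv2.imwrite('pics/c6.png',np.hstack([cv2.resize(im[130:270,300:460],(400,340)),cv2.resize(im2,(400,340))])[:,:,::-1])
E
```

```text
t: 14.9
tcp_pos: [0.4852, -0.0296, 0.0931]
ee_rot: [-3.139, -0.009, -0.247]
ft_force: [1.8, -1.3, 9.1]
opening: 0.0556
grip_force: 9.0
```

View pics/c6.png

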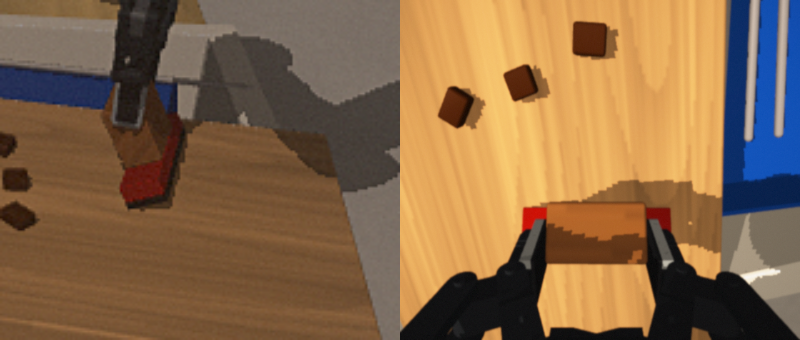

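```bash
python3 -m inch '[[-0.305,[-2,0.5,0],0],[-0.305,[-2,0.5,0],0],[-0.305,[-2,0.5,0],0],[-0.305,[-2,0.5,0],0],[-0.305,[-2,0.5,0],0],[-0.305,[-2,0.5,0],0],[-0.305,[-2,0.5,0],0],[-0.305,[-2,0.5,0],0],[-0.305,[0,0,0],0],[-0.305,[0,0,0],0]]'
python3 - <<'E'
from h import *
P,im=snap('side')
P,im2=snap('wrist')
cv2.imwrite('pics/c7.png',np.hstack([cv2.resize(im[130:270,300:460],(400,340)),cv2.resize(im2,(400,340))])[:,:,::-1])
E
```

```text
t: 16.25
tcp_pos: [0.4673, -0.0253, 0.0918]
ee_rot: [-3.139, -0.005, -0.248]
ft_force: [-0.0, 1.2, 7.5]
opening: 0.0561
grip_force: 9.5
```

View pics/c7.png

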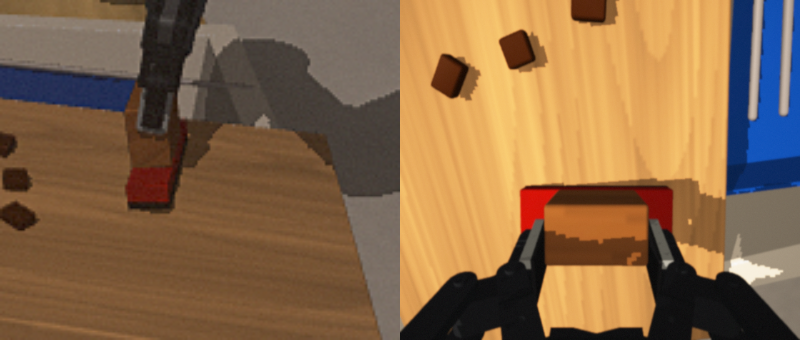

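The scraper appears upright: the bar lies square under the grip in the wrist view, at about (600,205). I'll ease the pressure, release, and raise the hand, then verify by numbers.

```bash
python3 -m inch '[[-0.305,[0,0,1],0],[-0.305,[0,0,1],0],[-0.31,[0,0,0],0],[-0.32,[0,0,0],0],[-0.35,[0,0,0],0],[-0.45,[0,0,0],0],[-0.6,[0,0,0],0],[-1,[0,0,10],0],[-1,[0,0,30],0],[-1,[0,0,40],0]]'
cat > pose.py <<'E'
from h import *
from scipy.optimize import least_squares
from scipy.spatial.transform import Rotation as Ro
cams=['scene','side','wrist'];M={}
for c in cams:
    P,_=snap(c)
    for q in ['scraper_edge','scraper_grip','scraper']:
        r=nets.pinpoint(q,c)
        if r and r[0]['conf']>.4:
            px=np.array(r[0]['at'])*[560,420]
            M[q,c]=(P,px)
            print(q,c,np.round(px),round(r[0]['conf'],2))
for z in [0.024]:
    for q,h in [('scraper_edge',0),('scraper_grip',.049),('scraper',.035)]:
        for c in cams:
            if (q,c) in M: print(q,c,'at h',h,np.round(ray(M[q,c][0],M[q,c][1]/[560,420],z+h),4))
for q in ['scraper_edge','scraper_grip','scraper']:
    L=[M[q,c] for c in cams if (q,c) in M]
    if len(L)>1: 
        X=least_squares(lambda X:np.concatenate([proj(P,X)-px for P,px in L]),[.46,-.03,.05]); print(q,'tri',np.round(X.x,4),round(X.cost,1))
P,_=snap('wrist'); r=nets.masks_of('scraper','wrist')
if r:
    cnt=max(cv2.findContours(r[0]['mask'].astype(np.uint8),0,1)[0],key=cv2.contourArea)
    print('poly',cv2.approxPolyDP(cnt,3,True)[:,0].tolist())
    for h in (.02,.07):
        print('rect h',h,cv2.minAreaRect(np.array([ray(P,(a/560,b/420),.024+h)[:2]*1000 for a,b in cnt[:,0]],np.float32)))
E
python3 pose.py
```

```text
t: 17.6
tcp_pos: [0.4646, -0.0261, 0.1732]
ee_rot: [3.141, 0.002, -0.249]
ft_force: [-0.2, 0.6, 0.6]
opening: 0.0855
grip_force: 0.0
scraper_edge scene [335. 167.] 0.92
scraper_grip scene [336. 147.] 0.7
scraper scene [322. 153.] 0.66
scraper_edge side [362. 205.] 0.58
scraper_grip side [274. 320.] 0.67
scraper side [361. 185.] 0.91
scraper_edge wrist [275. 210.] 0.93
scraper_grip wrist [276. 230.] 0.94
scraper_edge scene at h 0 [ 0.442  -0.0305  0.024 ]
scraper_edge side at h 0 [ 0.4604 -0.0183  0.024 ]
scraper_edge wrist at h 0 [ 0.4505 -0.0234  0.024 ]
scraper_grip scene at h 0.049 [ 0.4494 -0.0247  0.073 ]
scraper_grip side at h 0.049 [0.6039 0.3178 0.073 ]
scraper_grip wrist at h 0.049 [ 0.4539 -0.0249  0.073 ]
scraper scene at h 0.035 [ 0.4664 -0.0387  0.059 ]
scraper side at h 0.035 [ 0.4648 -0.0327  0.059 ]
scraper_edge tri [ 0.4522 -0.0235  0.0276] 18.8
scraper_grip tri [ 0.4313 -0.0172 -0.0817] 9801.8
scraper tri [ 0.4625 -0.0435  0.0535] 0.1
poly [[351, 199], [347, 191], [332, 189], [203, 191], [199, 198], [201, 233], [229, 236], [233, 266], [318, 266], [321, 236], [348, 234]]
rect h 0.02 ((443.0144958496094, -21.09579086303711), (111.16252899169922, 62.496559143066406), 76.33363342285156)
rect h 0.07 ((463.0519714355469, -26.096466064453125), (89.68968200683594, 50.4243278503418), 76.3336181640625)
```

The numbers agree that it stands: the edge is at about (.452,-.0235) at board height, and the bar is 111 mm wide at h=20 mm. Next I'll get its centre accurately while turning the hand to grip across the 30 mm thickness.

```bash
python3 -m inch '[[-1,[-3,0,0],-0.175],[-1,[-3,0,0],-0.175],[-1,[-3,0,0],-0.175],[-1,[0,0,0],-0.175],[-1,[0,0,0],-0.175],[-1,[0,0,0],-0.175],[-1,[0,0,0],-0.175],[-1,[0,0,0],-0.175],[-1,[0,0,0],-0.171],[-1,[0,0,0],0]]'
cat > wm.py <<'E'
from h import *
P,im=snap('wrist'); print(np.round(monitor.sense()['tcp_pos'],4),np.round(monitor.sense()['ee_rot'],3))
r=nets.masks_of('scraper','wrist')[0]
cnt=max(cv2.findContours(r['mask'].astype(np.uint8),0,1)[0],key=cv2.contourArea)
for a in cv2.approxPolyDP(cnt,3,True)[:,0]:
    print(a,*[np.round(ray(P,(a[0]/560,a[1]/420),.024+h)[:2],4) for h in (0,.02,.07)])
for q in('scraper_edge','scraper_grip'):
    d=nets.pinpoint(q,'wrist')
    if d: print(q,np.round(ray(P,d[0]['at'],.024+(0 if q[-1]=='e' else .049)),4),round(d[0]['conf'],2))
E
python3 wm.py
```

```text
t: 19.55
tcp_pos: [0.4561, -0.026, 0.1722]
ee_rot: [3.141, -0.0, -1.818]
ft_force: [-0.4, 0.6, 0.3]
opening: 0.0859
grip_force: 0.0
[ 0.4561 -0.026   0.1722] [ 3.141 -0.    -1.817]
[297 125] [ 0.4279 -0.0725] [ 0.4284 -0.0751] [ 0.4298 -0.0814]
[258 126] [ 0.4558 -0.0788] [ 0.4543 -0.0809] [ 0.4507 -0.0861]
[254 193] [ 0.4721 -0.03  ] [ 0.4695 -0.0356] [ 0.4629 -0.0495]
[257 271] [0.4875 0.0365] [0.4838 0.0261] [4.745e-01 3.000e-04]
[301 271] [0.4518 0.0455] [0.4506 0.0345] [0.4477 0.0071]
[305 189] [ 0.4329 -0.0235] [ 0.4331 -0.0295] [ 0.4336 -0.0446]
scraper_edge [0.6641 0.0411 0.024 ] 0.31
scraper_grip [ 0.4531 -0.0221  0.073 ] 0.92
```

```bash
python3 -m inch '[[-1,[-2,3.5,-20],0.01],[-1,[0,0,-20],0],[-1,[0,0,-20],0],[-1,[0,0,-20],0],[-1,[0,0,-15],0],[-1,[0,0,-10],0],[-1,[0,0,-2],0],[-0.5,[0,0,0],0],[0,[0,0,0],0],[0.2,[0,0,0],0]]'
python3 -m inch '[[0.25,[0,0,0],0],[0.3,[0,0,0],0],[0.35,[0,0,0],0],[0.4,[0,0,0],0],[0.5,[0,0,0],0],[0.5,[0,0,0],0],[0.5,[0,0,0],0],[0.5,[0,0,0],0],[0.5,[0,0,0],0],[0.5,[0,0,0],0]]'
cat > rk.py <<'E'
from h import *
import sys
p=[.5815,.0,.024,-.122]
c,s=np.cos(p[3]),np.sin(p[3])
def tob(X): d=X[:2]-p[:2]; return np.round([c*d[0]+s*d[1],-s*d[0]+c*d[1]],3)
for cam in sys.argv[1:]:
    P,_=snap(cam)
    for d in nets.pinpoint('rusk0',cam):
        if d['conf']>.25:
            X=ray(P,d['at'],p[2]); print(cam,np.round(np.array(d['at'])*[560,420]),np.round(X[:2],3),'b',tob(X),round(d['conf'],2))
E
python3 rk.py scene side wrist
```

```text
t: 21.0
tcp_pos: [0.4544, -0.0224, 0.0658]
ee_rot: [-3.141, 0.001, -1.81]
ft_force: [0.2, -0.4, 0.1]
opening: 0.0347
grip_force: 0.0
t: 22.25
tcp_pos: [0.4544, -0.0224, 0.0657]
ee_rot: [-3.141, 0.0, -1.81]
ft_force: [-1.2, 0.4, 5.6]
opening: 0.0294
grip_force: 59.5
scene [243. 250.] [0.663 0.038] b [0.076 0.048] 0.63
scene [285. 206.] [ 0.565 -0.   ] b [-0.017 -0.002] 0.6
scene [262. 192.] [ 0.578 -0.048] b [ 0.002 -0.049] 0.58
scene [310. 226.] [0.558 0.054] b [-0.03  0.05] 0.57
scene [220. 207.] [ 0.649 -0.057] b [ 0.074 -0.048] 0.52
scene [233. 227.] [ 0.653 -0.007] b [0.072 0.001] 0.42
side [256. 216.] [0.66  0.041] b [0.073 0.051] 0.61
side [305. 204.] [ 0.57  -0.009] b [-0.011 -0.01 ] 0.56
side [306. 219.] [0.567 0.043] b [-0.019  0.041] 0.54
side [262. 188.] [ 0.66  -0.057] b [ 0.085 -0.047] 0.5
side [303. 190.] [ 0.576 -0.062] b [ 0.002 -0.062] 0.49
side [260. 201.] [ 0.658 -0.009] b [0.077 0.   ] 0.47
wrist [ 17. 265.] [ 0.585 -0.048] b [ 0.01  -0.047] 0.77
wrist [ 83. 340.] [0.571 0.004] b [-0.011  0.003] 0.7
wrist [121. 411.] [0.569 0.057] b [-0.019  0.055] 0.46
```

It's gripped firmly at 59.5 N. The rusks lie in two columns, near board x ≈ -0.01 and 0.076, so two strokes will do. I'll lift, turn the bar parallel to the long edge, and go behind the first column.

```bash
python3 -m inch '[[0.5,[0,0,20],0],[0.5,[0,0,20],0],[0.5,[13,-10.5,0],-0.182],[0.5,[13,-10.5,0],-0.182],[0.5,[13,-10.5,0],-0.182],[0.5,[13,-10.5,0],-0.182],[0.5,[13,-10.5,0],-0.182],[0.5,[13,-10.5,0],-0.182],[0.5,[14,-10.5,0],-0.182],[0.5,[14,-10.5,0],-0.179]]'
python3 -m inch '[[0.5,[0,0,-10],0],[0.5,[0,0,-10],0],[0.5,[0,0,-8],0],[0.5,[0,0,-5],0],[0.5,[0,0,-3],0],[0.5,[0,0,-2],0],[0.5,[0,0,-1.5],0],[0.5,[0,0,-1],0],[0.5,[0,0,0],0],[0.5,[0,0,0],0]]'
python3 rk.py scene
```

```text
t: 23.8
tcp_pos: [0.5598, -0.1067, 0.1041]
ee_rot: [3.142, -0.002, 3.014]
ft_force: [0.6, 0.0, -2.2]
opening: 0.0293
grip_force: 59.3
t: 25.05
tcp_pos: [0.5604, -0.1064, 0.0657]
ee_rot: [-3.142, 0.001, 3.021]
ft_force: [-2.6, 1.0, 5.8]
opening: 0.0292
grip_force: 60.2
scene [234. 227.] [ 0.652 -0.008] b [0.071 0.   ] 0.61
scene [305. 226.] [0.564 0.049] b [-0.024  0.047] 0.59
scene [261. 194.] [ 0.581 -0.045] b [ 0.005 -0.044] 0.53
scene [221. 204.] [ 0.644 -0.061] b [ 0.07  -0.053] 0.5
scene [283. 210.] [0.571 0.004] b [-0.011  0.003] 0.42
scene [143. 259.] [ 0.786 -0.025] b [ 0.206 -0.   ] 0.28
```

```bash
python3 -m inch '[[0.5,[0,0,-2],0],[0.5,[1,6,-1],0],[0.5,[1.5,12.5,0],0],[0.5,[1.5,12.5,0],0],[0.5,[1.5,12.5,0],0],[0.5,[1.5,12.5,0],0],[0.5,[1.5,12.5,0],0],[0.5,[1.5,12.5,0],0],[0.5,[1.5,12.5,0],0],[0.5,[1.5,12.5,0],0]]'
python3 -m inch '[[0.5,[1.5,12.5,0],0],[0.5,[1.5,12.5,0],0],[0.5,[1.5,12.5,0],0],[0.5,[1.5,12.5,0],0],[0.5,[1.5,12.5,0],0],[0.5,[1.5,12.5,0],0],[0.5,[1.5,12.5,0],0],[0.5,[1.5,12.5,0],0],[0.5,[1.5,12.5,0],0],[0.5,[1.5,12.5,0],0]]'
python3 rk.py scene side
```

```text
t: 26.4
tcp_pos: [0.576, -0.0016, 0.0657]
ee_rot: [-3.14, 0.006, 3.023]
ft_force: [0.0, -7.0, 15.0]
opening: 0.0293
grip_force: 61.3
t: 27.65
tcp_pos: [0.5905, 0.1234, 0.0657]
ee_rot: [-3.14, 0.005, 3.022]
ft_force: [-0.1, -7.2, 16.5]
opening: 0.0295
grip_force: 61.5
scene [219. 203.] [ 0.647 -0.064] b [ 0.073 -0.056] 0.75
scene [233. 227.] [ 0.653 -0.009] b [ 0.072 -0.   ] 0.71
scene [327. 285.] [0.601 0.15 ] b [0.001 0.151] 0.69
scene [354. 281.] [0.569 0.166] b [-0.033  0.163] 0.64
scene [341. 276.] [0.577 0.149] b [-0.023  0.147] 0.55
scene [245. 251.] [0.661 0.041] b [0.074 0.051] 0.43
side [265. 186.] [ 0.653 -0.068] b [ 0.08  -0.059] 0.64
side [255. 214.] [0.661 0.035] b [0.075 0.045] 0.62
side [281. 253.] [0.606 0.141] b [0.008 0.143] 0.55
side [295. 298.] [0.58  0.236] b [-0.03   0.234] 0.51
side [299. 258.] [0.577 0.15 ] b [-0.023  0.149] 0.45
side [256. 201.] [ 0.664 -0.007] b [0.083 0.003] 0.39
```

Pressing at about 17 N, and the three bits are at the edge. I'll finish the stroke.

```bash
python3 -m inch '[[0.5,[0.7,6,0],0],[0.5,[0.7,6,0],0],[0.5,[0.7,6,0],0],[0.5,[0.6,5,0],0],[0.5,[0,0,0],0],[0.5,[0,0,0],0],[0.5,[-0.6,-5,0],0],[0.5,[-0.7,-6,0],0],[0.5,[0,0,0],0],[0.5,[0,0,0],0]]'
python3 rk.py scene side
```

```text
t: 29.1
tcp_pos: [0.5936, 0.1387, 0.0658]
ee_rot: [3.136, 0.01, 3.022]
ft_force: [0.8, 3.3, 11.8]
opening: 0.0296
grip_force: 61.3
scene [335. 323.] [0.627 0.199] b [0.021 0.203] 0.71
scene [348. 317.] [0.609 0.202] b [0.003 0.204] 0.69
scene [220. 205.] [ 0.647 -0.061] b [ 0.073 -0.052] 0.66
scene [242. 251.] [0.665 0.04 ] b [0.078 0.05 ] 0.63
scene [368. 327.] [0.598 0.226] b [-0.011  0.226] 0.48
scene [125. 221.] [ 0.782 -0.111] b [ 0.213 -0.086] 0.48
scene [232. 229.] [ 0.656 -0.005] b [0.075 0.004] 0.44
side [300. 313.] [0.572 0.262] b [-0.042  0.259] 0.69
side [255. 215.] [0.662 0.04 ] b [0.075 0.05 ] 0.64
side [259. 201.] [ 0.659 -0.009] b [0.078 0.   ] 0.57
side [296. 297.] [0.579 0.234] b [-0.031  0.232] 0.44
side [281. 290.] [0.601 0.223] b [-0.008  0.223] 0.42
side [264. 185.] [ 0.657 -0.072] b [ 0.084 -0.062] 0.4
```

```bash
python3 -m inch '[[0.5,[0,0,15],0],[0.5,[0,0,25],0],[0.5,[6,-32,0],0],[0.5,[6,-32,0],0],[0.5,[6,-32,0],0],[0.5,[6,-32,0],0],[0.5,[6,-32,0],0],[0.5,[6,-32,0],0],[0.5,[7,-32,0],0],[0.5,[7,-33,0],0]]'
python3 -m inch '[[0.5,[0,0,0],0],[0.5,[0,0,-10],0],[0.5,[0,0,-10],0],[0.5,[0,0,-8],0],[0.5,[0,0,-4],0],[0.5,[0,0,-3],0],[0.5,[0,0,-2],0],[0.5,[0,0,-1],0],[0.5,[0,0,-1],0],[0.5,[0,0,-1],0]]'
```

```text
t: 30.55
tcp_pos: [0.6389, -0.1216, 0.1011]
ee_rot: [-3.142, -0.002, 3.02]
ft_force: [-0.1, -0.0, -2.2]
opening: 0.0292
grip_force: 59.5
t: 31.8
tcp_pos: [0.6398, -0.1203, 0.0657]
ee_rot: [-3.141, 0.001, 3.021]
ft_force: [-8.2, 3.4, 16.4]
opening: 0.0292
grip_force: 61.7
```

```bash
python3 -m inch '[[0.5,[1,6,0],0],[0.5,[1.5,12.5,0],0],[0.5,[1.5,12.5,0],0],[0.5,[1.5,12.5,0],0],[0.5,[1.5,12.5,0],0],[0.5,[1.5,12.5,0],0],[0.5,[1.5,12.5,0],0],[0.5,[1.5,12.5,0],0],[0.5,[1.5,12.5,0],0],[0.5,[1.5,12.5,0],0]]'
python3 -m inch '[[0.5,[1.5,12.5,0],0],[0.5,[1.5,12.5,0],0],[0.5,[1.5,12.5,0],0],[0.5,[1.5,12.5,0],0],[0.5,[1.5,12.5,0],0],[0.5,[1.5,12.5,0],0],[0.5,[1.5,12.5,0],0],[0.5,[1.5,12.5,0],0],[0.5,[1.5,12.5,0],0],[0.5,[1.5,12.5,0],0]]'
python3 -m inch '[[0.5,[0.7,6,0],0],[0.5,[0.7,6,0],0],[0.5,[0.7,5,0],0],[0.5,[0,0,0],0],[0.5,[0,0,0],0],[0.5,[-0.7,-6,0],0],[0.5,[-1.5,-12,0],0],[0.5,[-1.5,-12,0],0],[0.5,[-1.5,-12,0],0],[0.5,[0,0,0],0]]'
python3 rk.py scene side
```

```text
t: 33.05
tcp_pos: [0.6564, -0.003, 0.0658]
ee_rot: [-3.14, 0.006, 3.022]
ft_force: [-0.3, -5.3, 9.1]
opening: 0.0295
grip_force: 60.9
t: 34.3
tcp_pos: [0.6711, 0.1222, 0.0658]
ee_rot: [-3.141, 0.005, 3.022]
ft_force: [0.1, -4.5, 8.5]
opening: 0.0293
grip_force: 60.9
t: 35.55
tcp_pos: [0.6693, 0.0986, 0.066]
ee_rot: [3.139, 0.009, 3.021]
ft_force: [1.5, 0.3, 8.2]
opening: 0.0294
grip_force: 60.8
scene [330. 326.] [0.635 0.2  ] b [0.029 0.205] 0.77
scene [287. 360.] [0.702 0.206] b [0.095 0.22 ] 0.73
scene [278. 343.] [0.699 0.183] b [0.094 0.196] 0.67
scene [292. 368.] [0.703 0.217] b [0.094 0.23 ] 0.59
scene [348. 319.] [0.61  0.205] b [0.004 0.207] 0.56
scene [369. 326.] [0.595 0.226] b [-0.014  0.226] 0.51
side [282. 293.] [0.599 0.227] b [-0.01   0.227] 0.67
side [298. 314.] [0.575 0.263] b [-0.039  0.261] 0.62
side [294. 299.] [0.582 0.237] b [-0.028  0.235] 0.55
side [238. 288.] [0.663 0.224] b [0.053 0.232] 0.55
side [230. 301.] [0.669 0.25 ] b [0.056 0.259] 0.52
side [227. 297.] [0.675 0.243] b [0.063 0.252] 0.48
```

All six bits are in the tray in both views. I'll ease off, release the scraper and retreat upward.

```bash
python3 -m inch '[[0.5,[-1,-10,0],0],[0.5,[0,0,1.5],0],[0.5,[0,0,1.5],0],[0.45,[0,0,0],0],[0.35,[0,0,0],0],[0.3,[0,0,0],0],[0.25,[0,0,0],0],[0,[0,0,0],0],[-0.5,[0,0,0],0],[-1,[0,0,0],0]]'
python3 -m inch '[[-1,[0,0,0],0],[-1,[0,0,0],0],[-1,[0,0,10],0],[-1,[0,0,25],0],[-1,[0,0,30],0],[-1,[0,0,30],0],[-1,[0,0,30],0],[-1,[0,0,0],0],[-1,[0,0,0],0],[-1,[0,0,0],0]]'
python3 wm.py
python3 - <<'E'
from h import *
for cam in('scene','side'):
    P,_=snap(cam)
    for d in nets.pinpoint('rusk0',cam)[:6]: print(cam,'rusk floor',np.round(ray(P,d['at'],-.05),3),round(d['conf'],2))
    for q,h in[('tray',-.056),('scraper_edge',.024),('scraper_grip',.073),('tumbler',.024),('shaker',.024),('grater',.024)]:
        r=nets.pinpoint(q,cam)
        if r: print(cam,q,np.round(ray(P,r[0]['at'],h),3),round(r[0]['conf'],2))
E
```

```text
t: 37.0
tcp_pos: [0.6647, 0.088, 0.0644]
ee_rot: [-3.141, -0.001, 3.02]
ft_force: [0.1, -0.0, 0.2]
opening: 0.0767
grip_force: 0.0
t: 38.25
tcp_pos: [0.6643, 0.0879, 0.1885]
ee_rot: [-3.141, -0.002, 3.02]
ft_force: [0.5, 0.5, -0.3]
opening: 0.0856
grip_force: 0.0
[0.6644 0.0879 0.1885] [-3.141e+00 -2.000e-03  3.020e+00]
[257 120] [0.6093 0.0804] [0.6074 0.0816] [0.6027 0.0845]
[252 177] [0.6538 0.0702] [0.6489 0.0721] [0.6366 0.0767]
[253 255] [0.7232 0.0612] [0.7136 0.0637] [0.6896 0.0699]
[257 260] [0.7285 0.064 ] [0.7185 0.0663] [0.6936 0.072 ]
[292 260] [0.7322 0.0945] [0.722  0.0947] [0.6964 0.0953]
[298 248] [0.7213 0.1009] [0.7118 0.1007] [0.6881 0.1002]
[300 183] [0.6635 0.1084] [0.6579 0.1077] [0.644  0.1059]
[295 163] [0.6465 0.1061] [0.6421 0.1055] [0.631  0.1041]
[294 120] [0.6128 0.1088] [0.6107 0.1081] [0.6053 0.1062]
scraper_edge [0.5858 0.0144 0.024 ] 0.23
scraper_grip [0.6655 0.0887 0.073 ] 0.56
scene rusk floor [ 0.599  0.173 -0.05 ] 0.72
scene rusk floor [ 0.678  0.19  -0.05 ] 0.65
scene rusk floor [ 0.559  0.206 -0.05 ] 0.57
scene rusk floor [ 0.678  0.146 -0.05 ] 0.57
scene rusk floor [ 0.581  0.177 -0.05 ] 0.5
scene rusk floor [ 0.684  0.178 -0.05 ] 0.46
scene tray [ 0.609  0.208 -0.056] 0.92
scene scraper_edge [0.659 0.082 0.024] 0.82
scene scraper_grip [0.663 0.088 0.073] 0.61
scene tumbler [ 0.781 -0.111  0.024] 0.89
scene shaker [0.651 0.045 0.024] 0.74
scene grater [0.808 0.075 0.024] 0.89
side rusk floor [ 0.683  0.187 -0.05 ] 0.71
side rusk floor [ 0.569  0.193 -0.05 ] 0.67
side rusk floor [ 0.575  0.166 -0.05 ] 0.63
side rusk floor [ 0.681  0.145 -0.05 ] 0.59
side rusk floor [ 0.604  0.156 -0.05 ] 0.57
side rusk floor [ 0.693  0.173 -0.05 ] 0.49
side tray [ 0.611  0.211 -0.056] 0.87
side scraper_edge [0.667 0.087 0.024] 0.78
side scraper_grip [0.665 0.074 0.073] 0.63
side tumbler [ 0.785 -0.113  0.024] 0.96
side shaker [ 0.78  -0.021  0.024] 0.65
side grater [0.807 0.078 0.024] 0.83
```

```bash
python3 -c "
from rig import bot; print(bot.close_job())"
```

```text
the job is handed in; nothing more can be done
None
```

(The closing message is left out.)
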